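# Switch the onion-set feeder to its other outlet

## Robot

A 6-joint arm with a two-finger parallel gripper is mounted at the origin on the work surface. World frame = base frame: x ahead of the robot, y to its left, z up, the work surface at z = 0. Lengths are in m, angles in rad, forces in N, time in s.
With the tool pointing down it reaches from about 0.35 to 0.975 m from the base axis. Payload 7.1 kg.
Tool frame: the origin (TCP) lies at the very end of the fingers, on their centre line; the grasp point (between the pads) lies r.grip_point_offset behind it (r.grip_point_offset is the distance from the TCP to the grasp point, in m); z points along the fingers, y is the direction in which the jaws open and shut (so a half turn about z gives the same grasp; the last joint's range is limited). The gripper opens to 88 mm and grips with 3 to 60 N. Pads are 20 mm wide; open, the fingers measure 115 mm over their backs; the gripper's body (75 mm by 178 mm) begins 61 mm behind the grasp point.
Start: joints at [-1.213, 0.423, 1.63, -0, 1.089, -0.019], TCP at [0.23, -0.581, 0.223] pointing down, gripper open.
Joint ranges: [-3, 3], [-0.9, 2.11], [0.09, 2.58], [-1.31, 4.45], [0.11, 2.69], [-2.54, 2.54]. Speed limits (rad/s): [2.39, 2.39, 3.01, 3.14, 3.14, 3.14].

## Interface

Orientations are given as a unit quaternion [w, x, y, z].
In Python, from workcell import r gives the robot as it stands.
- The arm moves only by the shell command python3 -m creep 'ROWS'. ROWS is JSON, a list of rows, each an object with "fingers": the opening, from 0 (shut) to 1 (fully open); "xyz": the shift along the tool's x, y, z as a fraction of full scale, a list of three; "twist": the turn about the tool's z as a fraction of full scale. A call has 1 to 8 rows; each row is the pose to reach, as a shift and turn from the pose commanded when the call began, along the tool's axes at that moment; what a row does not reach only later rows make up. Full scale, the value 1, is 0.3 m for a shift and 30 degrees for a turn. A row lasts 1/10 s, in which the tool goes at most 50 mm and 8.59 degrees, less where a joint would pass 70% of its speed; a pose out of reach is approached as far as the arm can. A call with a number of a shift or a turn outside -1 to 1 is refused whole. A call with a gripper value outside its range is refused whole. The fingers move at their own pace and stop on an object; the grip force is fixed at half the most. Time passes only in rows, so rows that repeat a pose let the fingers close. It gives the time, the measured TCP pose, the force and the opening at its end, in the units of the state.
- r.observe(): the state, without advancing time (a new reading comes with each control period).
- r.capture(name): name is "scene" or "top" or "wrist"; returns a dict with "frame" (384x512x3 uint8, red, green, blue), "fx", "fy", "cx", "cy" (pixels), "dist_coeffs" ([k1, k2, p1, p2, k3] as OpenCV has them; the pictures are not rectified), "rvec" (rotation vector, rad) and "tvec" (3), from world to camera coordinates, as OpenCV has them. Camera axes: x right, y down, z forward; pixel columns grow to the right and rows downward; lengths in m; the calibration is good to about 2 mm. A picture is of the moment at which its call begins. There is no depth.
- r.finish_job(): hands the job in, once; it reports no verdict.
The state is a dict: "time_s": time; "joint_pos": joint angles; "dq": joint speeds; "effort": joint torques, N m; "position": TCP position; "orientation": TCP orientation; "wrist_force": force on the tool from outside, world axes, zero at the start; "wrist_torque": the same for the moment, N m; "opening": finger opening in m.
Only numpy, scipy, OpenCV 4.12 (cv2) and the standard library are available. Lean on these libraries where they do the work, as an engineer would, in place of code of your own. Each camera call takes 0.05 s, during which the arm holds its last target. There are 200 camera calls.

## Task

Switch the onion-set feeder over to its other outlet: rock the seesaw gate over (press its raised end down) so that it passes over its pivot and comes to rest on its other stop, and only then push the red tab of the slide gate to the left as the robot sees it, fully open, so that all five onion sets roll out into the tray on that side. Do not touch the onion sets themselves, and leave the trays and everything else on the bench where they stand.

Things in the scene. Friction and masses are not known exactly. Their poses are not given: they have to be found in the camera images.
- feeder: Two-way onion-set feeder, fixed: galvanised chutes on a white timber frame. Origin on the bench under the seesaw's pivot; x points away from the robot up the feed trough, y left, z up. All sizes here are in mm; offsets are (x, y, height) in this frame. Outlet chutes lead left and right from the seesaw down to the trays (walls up to 118 high). A post 45 wide, 145 high stands at (-100 to -120, 0).
- trough_lip (a point): Middle of the floor edge of the feed trough's lower end, at (37, 0, 157). The trough rises from here at 7.5 degrees along the feeder's x for 270; it is 38 wide overall, 32 inside, its walls 34 high above its floor (wall tops 191 high at the lip); over its last 70 it flares to a filling mouth 78 wide, up to 256 high.
- seesaw (a joint): Seesaw gate: rocking trough 260 long, left to right, on a pivot along the feeder's x, 130 high. rad: 0 level, +0.28 left end down on its stop (feeds left), -0.28 right end down (feeds right). Turns freely; a top weight makes it lie on one stop or the other (either at the start): pushed well past level it falls over by itself. Takes about 1 N at a pad. Front wall at x = -34, 34 to 60 above the pivot.
- weight (a point): Middle of the top of the seesaw's round dark steel weight, 44 across and 36 high, on a stalk 67 in front of the pivot's middle; 83 above the pivot line (213 high when level). It leans over towards the end that is down.
- pad_left (a point): Middle of the top face of the left red press pad on the seesaw. The pads are flat, 46 along the seesaw by 50 fore and aft, at the ends of a bar along the seesaw's front (robot) side, with nothing above them. Pad middles at (-67, +-105) in the feeder frame; 145 high when level, 174 when raised, 116 when down.
- pad_right (a point): Middle of the top face of the right red press pad on the seesaw, the mirror image of the left one.
- gate (a joint): Slide gate across the feed trough that holds back the onion sets: 0 shut, growing in m as it slides to the feeder's left (+y), 0.045 fully open against its stop. Friction about 1.5 N; it stays where it is left. It starts shut.
- gate_tab (a point): Middle of the top edge of the slide gate's red push tab: an upright plate 36 along the feeder's x, 5 thick along its y, 45 high, just outside the trough's left wall; it reaches from the wall's top to 45 above it, with free air on both sides above the trough. Top edge at (101, 42, 244) when shut. Push its right-hand (-y) face to the left to open the gate.
- onion1: Onion set: round golden-brown bulb, 28 in diameter, 12 g, origin at its centre. The lowest of five lying one behind the other in the feed trough, held by the slide gate; their tops are 6 below the trough's wall tops. They roll down by themselves, in about 3 s, when the gate is open. Not to be touched by the robot.
- onion2: Onion set: round golden-brown bulb, 28 in diameter, 12 g, origin at its centre. The next one up the trough.
- onion3: Onion set: round golden-brown bulb, 28 in diameter, 12 g, origin at its centre. The next one up the trough.
- onion4: Onion set: round golden-brown bulb, 28 in diameter, 12 g, origin at its centre. The next one up the trough.
- onion5: Onion set: round golden-brown bulb, 28 in diameter, 12 g, origin at its centre. The next one up the trough.
- tray_left: Open galvanised seed tray, 240 (its x) by 180 (its y) by 50 high, walls 4, loose, under the mouth of the left outlet chute. Origin at the centre of its underside.
- tray_right: The same kind of tray under the mouth of the right outlet chute.
- pot_a: bystander, to be left where it is: empty brown peat pot, 62 across, 62 high, left of the feed trough; origin at the centre of its underside.
- pot_b: bystander, to be left where it is: empty brown peat pot, 62 across, 62 high, nearer the robot to the right; origin at the centre of its underside.
- tin: bystander, to be left where it is: open tin can, 74 across, 100 high, right of the feed trough; origin at the centre of its underside.
- feed_bottle: bystander, to be left where it is: white bottle with a green cap, 56 across, 140 high; origin at the centre of its underside.
- labels: bystander, to be left where it is: bundle of wooden plant labels, 110 by 18 by 10, lying nearer the robot to the left; origin at the centre of its underside.
- dibber: bystander, to be left where it is: turned wooden dibber, 162 long, 28 thick, lying close along the right of the feed trough; origin under its middle.

How it is judged:
By the outcome, as a careful person would: the job done as asked, in the order asked, and still so for the second after the job is handed in, with the robot touching nothing.
It also fails if it takes over 45 s, if anything falls off the work surface, if the arm or the gripper's body presses on something with over 40 N, if the wrist force passes 120 N, or if a joint passes its speed limit or range.

## Working session

There is one attempt and no reset: what is moved stays moved. The work goes in short steps, Python scripts to look and compute and a shell command to move; the robot and the scene stay as the last step left them, time stands still between calls to the robot, and variables do not carry over. Pictures are saved under pics/ and viewed, about 8 in all and at most 12, crops included, and the job is handed in when it is done.

```bash
mkdir -p pics
python3 - <<'E'
from workcell import r
import cv2
s=r.observe();print(s['time_s'],s['position'],s['orientation'],s['opening'],r.grip_point_offset)
for n in('scene','top'):
    c=r.capture(n);cv2.imwrite(f'pics/{n}0.png',c['frame'][:,:,::-1])
    print(n,c['fx'],c['fy'],c['cx'],c['cy'],c['dist_coeffs'],c['rvec'],c['tvec'])
E
```

```text
0.0 [ 0.22975176 -0.58062114  0.22188738] [-7.68960546e-04  9.82305577e-01  1.87283580e-01 -1.53441449e-04] 0.08779994227614052 0.0187
scene 362.39342293750326 362.39342293750326 254.7129531829612 190.92598811883184 [-0.10133594  0.          0.          0.          0.        ] [ 1.6705674   1.71272432 -0.84331996] [ 0.00844926 -0.22302677  1.59545669]
top 399.9660406077271 399.9660406077271 260.1444626728037 193.86104385134922 [-0.03196169  0.          0.          0.          0.        ] [ 2.13027982 -2.09334917  0.18482603] [0.0353188  0.56068653 0.94507302]
```

View pics/scene0.png

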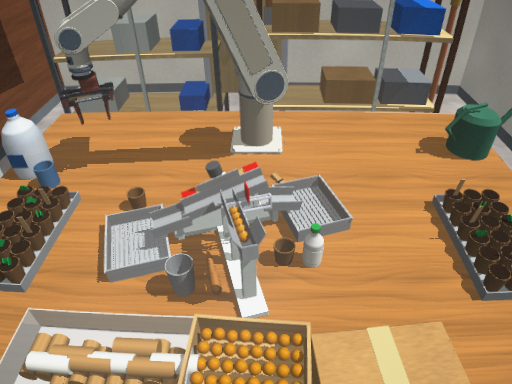

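View pics/top0.png

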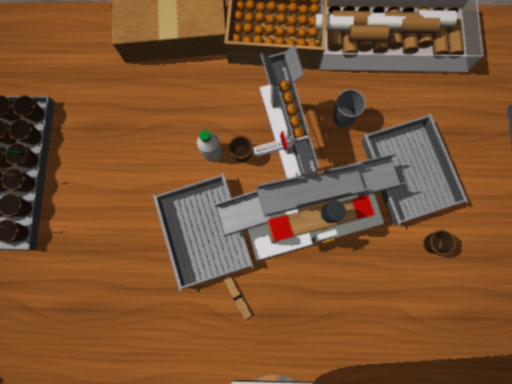

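The right end is down (weight at (334,211) leans right in the top view). The left pad at (281,227) is raised, the right pad is at (362,207), and the tab is at about (284,140). So I press the left pad and feed left. Next I'll fit the feeder pose from the red blobs.

```bash
cat > h.py <<'E'
import numpy as np,cv2
from scipy.optimize import least_squares
def proj(c,P): return cv2.projectPoints(np.float64(P).reshape(-1,1,3),np.array(c['rvec']),np.array(c['tvec']),np.array([[c['fx'],0,c['cx']],[0,c['fy'],c['cy']],[0,0,1.]]),np.array(c['dist_coeffs']))[0][:,0]
def world(p,P):
    P=np.atleast_2d(np.float64(P))/1000; c,s=np.cos(p[2]),np.sin(p[2])
    return np.c_[p[0]+c*P[:,0]-s*P[:,1],p[1]+s*P[:,0]+c*P[:,1],P[:,2]]
def seesaw(a,x,y,z): # z above pivot
    return [x,y*np.cos(a)+z*np.sin(a),130-y*np.sin(a)+z*np.cos(a)]
def reds(f,box,mina=8):
    f=f.astype(int);m=((f[...,0]>130)&(f[...,1]<60)&(f[...,2]<60)).astype(np.uint8)
    n,l,st,ce=cv2.connectedComponentsWithStats(m)
    return [(ce[i].round(1),st[i].tolist()) for i in range(1,n) if st[i,4]>=mina and box[0]<ce[i,0]<box[2] and box[1]<ce[i,1]<box[3]]
E
python3 - <<'E'
from h import *
from workcell import r
T=r.capture('top');S=r.capture('scene')
R=reds(T['frame'],(230,100,400,260));Q=reds(S['frame'],(150,120,300,230))
print(R,Q)
L=min(R,key=lambda a:abs(a[0]-[281,227]).sum())[0];Rt=min(R,key=lambda a:abs(a[0]-[363,207]).sum())[0]
a=-.28
M=[seesaw(a,-67,105,15),seesaw(a,-67,-105,15)]
f=lambda p:(proj(T,world(p,M))-[L,Rt]).ravel()
s=least_squares(f,[.6,0,.2]);p=s.x;print(p,s.fun)
pts=M+[seesaw(a,-67,0,83),[101,42,244],[101,42,222],[37,0,157],[-110,0,145],[37,19,191],[37,-19,191]]
print(proj(T,world(p,pts)).round(1).tolist());print(proj(S,world(p,pts)).round(1).tolist())
for n,c in(('t',T),('s',S)):
    im=c['frame'][:,:,::-1].copy()
    im=cv2.resize(im,None,fx=4,fy=4,interpolation=cv2.INTER_CUBIC)
    for q in proj(c,world(p,pts)): cv2.drawMarker(im,tuple(int(v) for v in q*4+1.5),(255,255,0),0,14,1)
    ox,oy=((230,100) if n=='t' else (150,130))
    cv2.imwrite(f'pics/fit_{n}.png',im[oy*4:oy*4+600,ox*4:ox*4+760])
E
```

```text
[(array([284. , 140.2]), [281, 133, 7, 14, 32]), (array([363.8, 206. ]), [352, 195, 22, 22, 269]), (array([280.4, 227.7]), [269, 215, 24, 26, 443])] [(array([250.1, 166.6]), [244, 163, 14, 9, 62]), (array([247.1, 191.4]), [245, 183, 4, 19, 22]), (array([188.2, 192.3]), [182, 188, 13, 9, 60])]
[ 0.55587338 -0.0763269   0.29844536] [ 0.50306462 -0.1497715  -0.54179344  0.18435549]
[[280.9, 227.6], [363.3, 206.2], [336.6, 209.7], [284.3, 138.8], [283.8, 142.2], [308.6, 172.3], [327.8, 235.4], [301.8, 170.9], [318.5, 166.2]]
[[250.6, 168.1], [188.2, 194.1], [211.6, 164.6], [246.1, 184.6], [246.4, 191.2], [227.3, 198.2], [218.1, 172.9], [233.2, 187.7], [219.9, 190.0]]
```

View pics/fit_t.png

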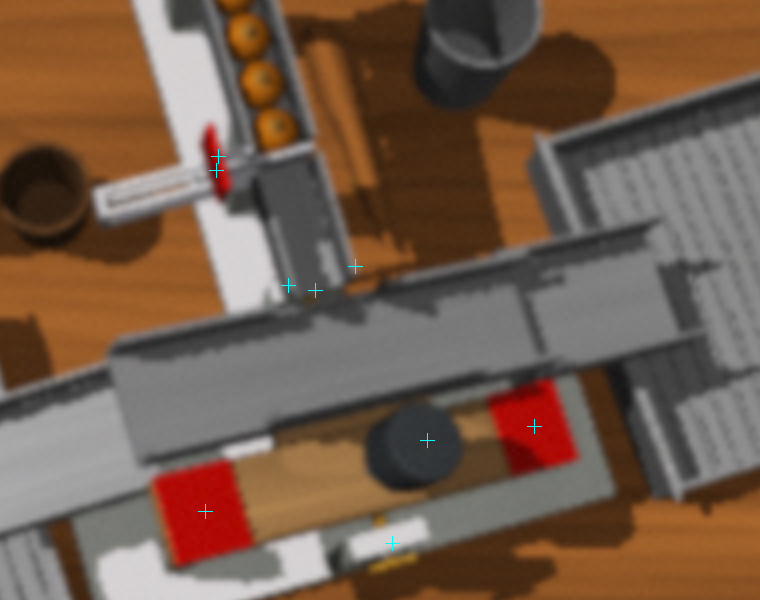

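View pics/fit_s.png

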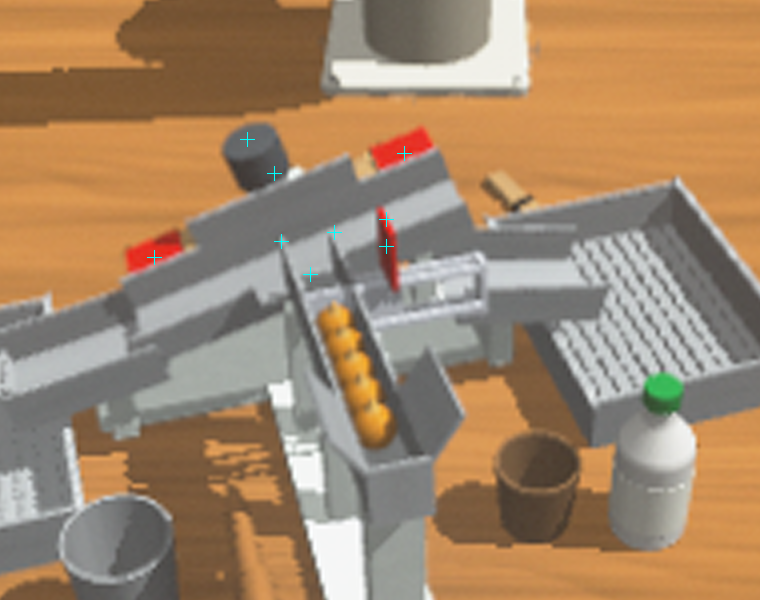

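The fit matches within about 1–2 px on the lip walls (288–355, 266–285 in the crop) and the tab (217,160). I'll press with shut fingers and the jaw axis along the feeder's x, which keeps the gripper body clear of the weight.

```bash
cat > to.py <<'E'
import sys
from h import *
from workcell import r
from scipy.spatial.transform import Rotation as Ro
p=[.5559,-.0763,.2984]
s=r.observe();R=Ro.from_quat(np.roll(s['orientation'],-1)).as_matrix()
t=[float(v) for v in sys.argv[1:4]]
d=R.T@(world(p,t)[0]-s['position'])/.3
th=np.degrees(np.arctan2(R[1,0],R[0,0]));want=np.degrees(p[2])+90
c,n=np.cos(p[2]),np.sin(p[2]);q=np.array(s['position'])-[p[0],p[1],0]
print('t',s['time_s'],'feeder mm',(1000*np.array([c*q[0]+n*q[1],-n*q[0]+c*q[1],q[2]])).round(1),'shift',d.round(3),'twist',round((th-want)/30,3),'F',np.round(s['wrist_force'],1),'open',s['opening'])
E
python3 to.py -67 105 300; python3 -m creep '[{"fingers":0,"xyz":[0,0,-0.3],"twist":-0.28},{"fingers":0,"xyz":[0,0,-0.3],"twist":-0.56},{"fingers":0,"xyz":[0,0,-0.3],"twist":-0.84},{"fingers":0,"xyz":[0,0,-0.3],"twist":-1},{"fingers":0,"xyz":[0,0,-0.3],"twist":-1}]'; python3 to.py -67 105 300
```

```text
t 0.2 feeder mm [-460.  -386.4  222.2] shift [ 1.434 -1.531 -0.258] twist -2.85 F [0.7 0.  1.1] open 0.08795457625677239
time_s: 0.7
position: [0.2299, -0.5811, 0.3129]
orientation: [0.0, 0.9, 0.435, -0.0]
wrist_force: [-0.8, -0.2, 0.2]
opening: 0.0512
t 0.7 feeder mm [-460.  -386.6  312.9] shift [ 2.008 -0.608  0.042] twist -1.849 F [-0.8 -0.2  0.2] open 0.05119021225973707
```

```bash
python3 -m creep '[{"fingers":0,"xyz":[0.14,-0.04,0],"twist":-0.14},{"fingers":0,"xyz":[0.28,-0.08,0],"twist":-0.28},{"fingers":0,"xyz":[0.42,-0.12,0],"twist":-0.42},{"fingers":0,"xyz":[0.56,-0.16,0],"twist":-0.56},{"fingers":0,"xyz":[0.7,-0.2,0],"twist":-0.7},{"fingers":0,"xyz":[0.84,-0.25,0],"twist":-0.84},{"fingers":0,"xyz":[1,-0.3,0],"twist":-0.92},{"fingers":0,"xyz":[1,-0.3,0],"twist":-0.92}]'; python3 to.py -67 105 300
```

```text
time_s: 1.5
position: [0.3467, -0.2856, 0.3123]
orientation: [-0.001, 0.77, 0.639, 0.0]
wrist_force: [-0.3, -0.3, 0.1]
opening: 0.0006
t 1.5 feeder mm [-261.5 -138.6  312.3] shift [1.02  0.196 0.043] twist -0.924 F [-0.3 -0.3  0.1] open 0.0005573221715055351
```

```bash
python3 -m creep '[{"fingers":0,"xyz":[0.14,0.03,0],"twist":-0.14},{"fingers":0,"xyz":[0.28,0.06,0],"twist":-0.28},{"fingers":0,"xyz":[0.42,0.09,0],"twist":-0.42},{"fingers":0,"xyz":[0.56,0.12,0],"twist":-0.56},{"fingers":0,"xyz":[0.7,0.15,0],"twist":-0.7},{"fingers":0,"xyz":[0.84,0.17,0],"twist":-0.84},{"fingers":0,"xyz":[1,0.2,0],"twist":-0.92},{"fingers":0,"xyz":[1,0.2,0],"twist":-0.92}]'; python3 to.py -67 105 195
```

```text
time_s: 2.3
position: [0.4627, -0.003, 0.3125]
orientation: [-0.0, 0.595, 0.804, 0.001]
wrist_force: [1.3, 0.0, 0.3]
opening: -0.0
t 2.3 feeder mm [-67.5  97.4 312.5] shift [0.025 0.001 0.392] twist -0.003 F [1.3 0.  0.3] open -2.6360640134659268e-05
```

```bash
python3 -m creep '[{"fingers":0,"xyz":[0.025,0,0.12]},{"fingers":0,"xyz":[0.025,0,0.24]},{"fingers":0,"xyz":[0.025,0,0.36]},{"fingers":0,"xyz":[0.025,0,0.36]}]' || python3 -m creep '[{"fingers":0,"xyz":[0.025,0,0.12],"twist":0},{"fingers":0,"xyz":[0.025,0,0.24],"twist":0},{"fingers":0,"xyz":[0.025,0,0.36],"twist":0},{"fingers":0,"xyz":[0.025,0,0.36],"twist":0}]'; python3 to.py -67 105 130
python3 - <<'E'
from workcell import r
import cv2,numpy as np
a=r.capture('scene')['frame'];b=r.capture('top')['frame']
f=lambda i,x,y:cv2.resize(i[y:y+140,x:x+130],(390,420),interpolation=cv2.INTER_CUBIC)
cv2.imwrite('pics/pre.png',np.hstack([f(a,170,100),f(b,240,130)])[:,:,::-1])
E
```

```text
time_s: 2.7
position: [0.4556, -0.0005, 0.2008]
orientation: [-0.004, 0.597, 0.802, -0.003]
wrist_force: [-0.9, -0.1, -0.3]
opening: 0.0007
t 2.7 feeder mm [-73.6 101.9 200.8] shift [0.01  0.024 0.236] twist -0.015 F [-0.9 -0.1 -0.3] open 0.0006633467094416357schema error: expected keys fingers, xyz, twist
```

View pics/pre.png

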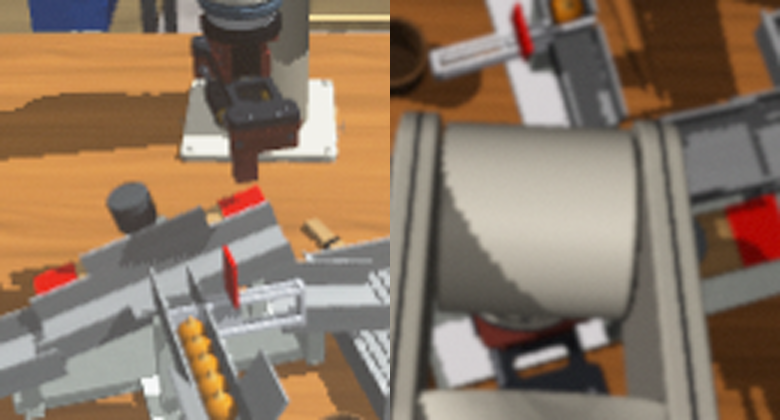

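The fingertip at (245,178) sits over the raised left pad at (242,200). Now I'll press.

```bash
python3 -m creep '[{"fingers":0,"xyz":[0.01,0.02,0.04],"twist":0},{"fingers":0,"xyz":[0.01,0.02,0.08],"twist":0},{"fingers":0,"xyz":[0.01,0.02,0.11],"twist":0},{"fingers":0,"xyz":[0.01,0.02,0.14],"twist":0},{"fingers":0,"xyz":[0.01,0.02,0.17],"twist":0},{"fingers":0,"xyz":[0.01,0.02,0.2],"twist":0},{"fingers":0,"xyz":[0.01,0.02,0.225],"twist":0},{"fingers":0,"xyz":[0.01,0.02,0.25],"twist":0}]';  python3 to.py -67 105 300; python3 -m creep '[{"fingers":0,"xyz":[0,0,0],"twist":0},{"fingers":0,"xyz":[0,0,-0.1],"twist":0},{"fingers":0,"xyz":[0,0,-0.25],"twist":0},{"fingers":0,"xyz":[0,0,-0.4],"twist":0},{"fingers":0,"xyz":[0,0,-0.55],"twist":0},{"fingers":0,"xyz":[0,0,-0.6],"twist":0},{"fingers":0,"xyz":[0,0,-0.6],"twist":0}]'; python3 to.py 101 8 300;python3 - <<'E'
from workcell import r
import cv2,numpy as np
from h import reds
c=r.capture('scene');a=c['frame']
print(reds(a,(150,120,300,230)))
cv2.imwrite('pics/pressed.png',cv2.resize(a[100:250,120:320],(800,600),interpolation=cv2.INTER_CUBIC)[:,:,::-1])
E
```

```text
time_s: 3.6
position: [0.4637, 0.0051, 0.129]
orientation: [-0.0, 0.596, 0.803, -0.0]
wrist_force: [-0.2, -0.0, 0.6]
opening: 0.0004
t 3.6 feeder mm [-64.2 104.9 129. ] shift [ 0.   -0.01 -0.57] twist -0.01 F [-0.2 -0.   0.6] open 0.00042258699043356114
time_s: 4.3
position: [0.4653, 0.005, 0.3126]
orientation: [0.003, 0.596, 0.803, 0.002]
wrist_force: [0.1, 0.2, -1.3]
opening: 0.0003
t 4.3 feeder mm [-62.7 104.4 312.6] shift [-0.318  0.547  0.046] twist -0.01 F [ 0.1  0.2 -1.3] open 0.0002929177106425412
[(array([187.5, 176.5]), [181, 175, 14, 4, 52]), (array([252.8, 181. ]), [248, 180, 11, 3, 32]), (array([247.1, 191.3]), [245, 183, 4, 19, 23])]
```

View pics/pressed.png

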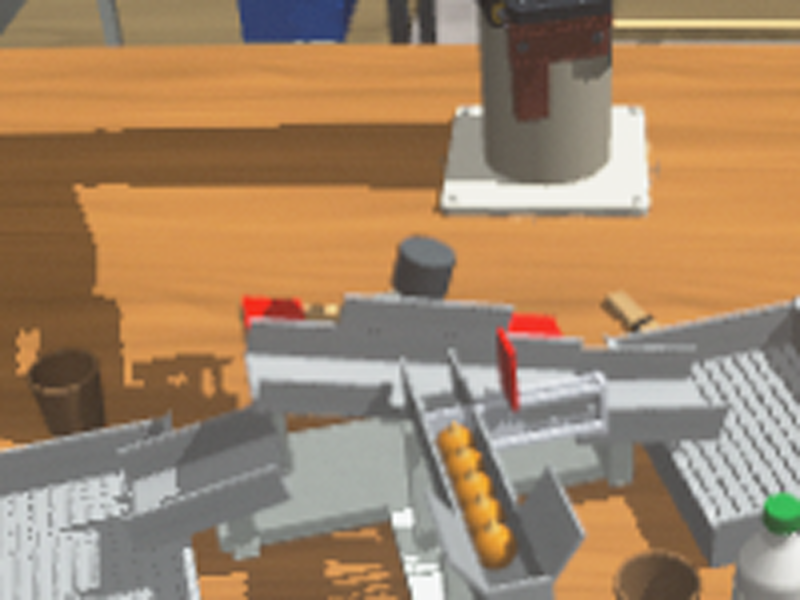

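The right end is up and the weight at (425,265) is over the other way. I'll confirm the angle numerically while moving over the trough.

```bash
python3 -m creep '[{"fingers":0,"xyz":[-0.06,0.1,0],"twist":0},{"fingers":0,"xyz":[-0.12,0.2,0],"twist":0},{"fingers":0,"xyz":[-0.18,0.3,0],"twist":0},{"fingers":0,"xyz":[-0.24,0.4,0],"twist":0},{"fingers":0,"xyz":[-0.3,0.5,0],"twist":0},{"fingers":0,"xyz":[-0.318,0.545,0],"twist":0},{"fingers":0,"xyz":[-0.318,0.545,0],"twist":0}]'; python3 to.py 101 10 216;python3 - <<'E'
from workcell import r
from h import *
p=[.5559,-.0763,.2984]
for n in('scene','top'):
    c=r.capture(n);print(n,reds(c['frame'],(150,120,400,260)))
    for a in(.1,.2,.28):
        M=[seesaw(a,-67,105,15),seesaw(a,-67,-105,15),seesaw(a,-67,0,83)];print(a,proj(c,world(p,M)).round(1).tolist())
    M=[[101,42,244]]
cv2.imwrite('pics/top2.png',cv2.resize(c['frame'][100:250,230:430],(800,600),interpolation=cv2.INTER_CUBIC)[:,:,::-1])
E
```

```text
time_s: 5.05
position: [0.6483, -0.0393, 0.3063]
orientation: [-0.002, 0.596, 0.803, -0.001]
wrist_force: [0.2, 0.4, -0.3]
opening: 0.0004
t 5.05 feeder mm [ 99.2   8.2 306.3] shift [0.006 0.007 0.301] twist -0.011 F [ 0.2  0.4 -0.3] open 0.0003866982012766912
scene [(array([187.3, 176.6]), [181, 175, 14, 4, 49]), (array([252.9, 181. ]), [248, 179, 11, 4, 32]), (array([247.1, 191.3]), [245, 183, 4, 19, 23])]
0.1 [[253.7, 177.7], [187.2, 183.7], [221.8, 162.1]]
0.2 [[253.8, 180.4], [187.8, 180.9], [224.5, 162.0]]
0.28 [[253.5, 182.5], [188.5, 178.6], [226.6, 162.1]]
top []
0.1 [[276.4, 230.6], [366.6, 203.5], [322.5, 213.6]]
0.2 [[276.3, 231.0], [366.4, 203.1], [318.6, 214.8]]
0.28 [[276.6, 231.3], [365.9, 202.9], [315.6, 215.8]]
```

View pics/top2.png

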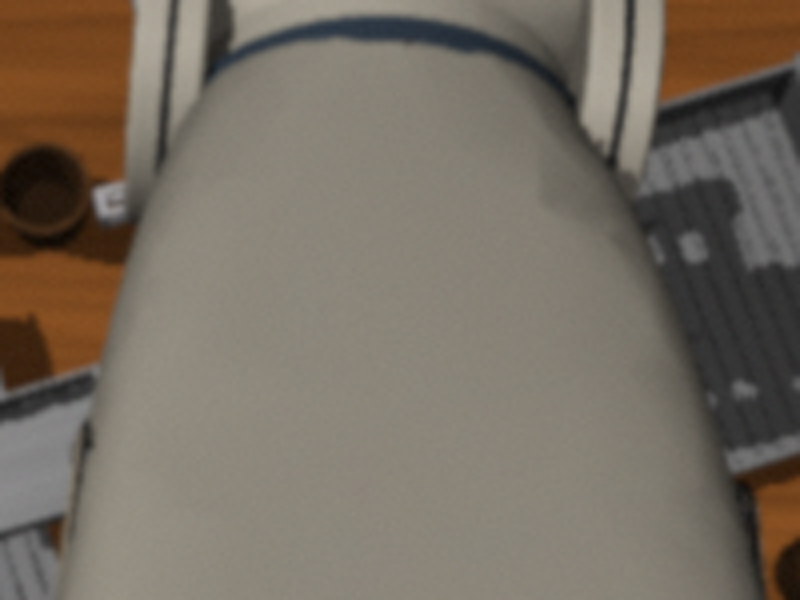

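The top view is blocked by the arm, but the scene pads (187,176.6) and (253,181) are static and match +0.28. Next I'll descend beside the tab.

```bash
python3 -m creep '[{"fingers":0,"xyz":[0,0,0.08],"twist":0},{"fingers":0,"xyz":[0,0.0,0.16],"twist":0},{"fingers":0,"xyz":[0,0,0.23],"twist":0},{"fingers":0,"xyz":[0,0,0.28],"twist":0},{"fingers":0,"xyz":[0,0,0.28],"twist":0},{"fingers":0,"xyz":[0,0,0.28],"twist":0}]'; python3 to.py 101 76 218;python3 - <<'E'
from workcell import r
import cv2
from h import reds
c=r.capture('scene');a=c['frame']
print(reds(a,(150,120,300,230)))
cv2.imwrite('pics/tab.png',cv2.resize(a[120:270,150:330],(720,600),interpolation=cv2.INTER_CUBIC)[:,:,::-1])
E
```

```text
time_s: 5.75
position: [0.6476, -0.0389, 0.2261]
orientation: [-0.0, 0.596, 0.803, -0.0]
wrist_force: [-0.1, 0.2, -0.1]
opening: 0.0002
t 5.75 feeder mm [ 98.7   8.7 226.1] shift [0.224 0.007 0.027] twist -0.01 F [-0.1  0.2 -0.1] open 0.00018639172448090994
[(array([187.3, 176.6]), [181, 175, 14, 4, 52]), (array([255.5, 181.1]), [253, 180, 6, 3, 16]), (array([247.2, 191.4]), [245, 184, 4, 18, 23])]
```

View pics/tab.png

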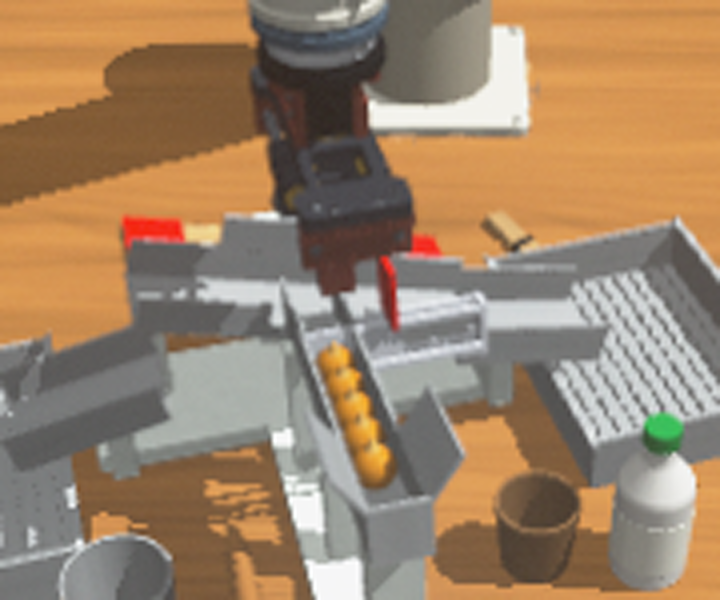

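The fingertip (335,290) is right of the tab (388,290) and clear of the onions. Now I'll push left.

```bash
python3 -m creep '[{"fingers":0,"xyz":[0.03,0,0.02],"twist":0},{"fingers":0,"xyz":[0.06,0,0.02],"twist":0},{"fingers":0,"xyz":[0.09,0,0.02],"twist":0},{"fingers":0,"xyz":[0.13,0,0.02],"twist":0},{"fingers":0,"xyz":[0.17,0,0.02],"twist":0},{"fingers":0,"xyz":[0.2,0,0.02],"twist":0},{"fingers":0,"xyz":[0.215,0,0.02],"twist":0},{"fingers":0,"xyz":[0.22,0,0.02],"twist":0}]'; python3 to.py 101 76 218; python3 -m creep '[{"fingers":0,"xyz":[0.005,0,0],"twist":0},{"fingers":0,"xyz":[0.01,0,0],"twist":0},{"fingers":0,"xyz":[0.01,0,0],"twist":0}]'; python3 to.py 101 76 218;python3 - <<'E'
from workcell import r
from h import *
p=[.5559,-.0763,.2984]
c=r.capture('scene');print(reds(c['frame'],(150,120,300,230)));print(proj(c,world(p,[[101,42,222],[101,87,222]])))
E
```

```text
time_s: 6.6
position: [0.6291, 0.0228, 0.2198]
orientation: [0.002, 0.596, 0.803, -0.001]
wrist_force: [2.5, -14.1, -1.7]
opening: 0.0006
t 6.6 feeder mm [ 99.1  73.2 219.8] shift [0.009 0.006 0.006] twist -0.008 F [  2.5 -14.1  -1.7] open 0.0005583019543927522
time_s: 6.9
position: [0.6291, 0.0229, 0.2198]
orientation: [0.003, 0.596, 0.803, -0.002]
wrist_force: [4.0, -19.6, -3.2]
opening: 0.0005
t 6.9 feeder mm [ 99.2  73.3 219.8] shift [0.009 0.006 0.006] twist -0.01 F [  4.  -19.6  -3.2] open 0.0005327135826347591
[(array([187.8, 176.7]), [181, 175, 14, 5, 55]), (array([250.1, 180.9]), [248, 179, 5, 4, 16]), (array([264.3, 190.6]), [263, 183, 3, 16, 17])]
[[246.38244963 191.18826045]
 [262.7514017  188.23272752]]
```

The tab is against its stop: 19.6 N with no further motion, and it moved 17 px as predicted. I'll back off, rise and let the onions roll.

```bash
python3 -m creep '[{"fingers":0,"xyz":[-0.04,0,0],"twist":0},{"fingers":0,"xyz":[-0.05,0,0],"twist":0},{"fingers":0,"xyz":[-0.05,0,-0.12],"twist":0},{"fingers":0,"xyz":[-0.05,0,-0.25],"twist":0},{"fingers":0,"xyz":[-0.05,0,-0.38],"twist":0},{"fingers":0,"xyz":[-0.05,0,-0.4],"twist":0}]'; python3 -m creep '[{"fingers":0,"xyz":[0,-0.12,0],"twist":0},{"fingers":0,"xyz":[0,-0.24,0],"twist":0},{"fingers":0,"xyz":[0,-0.36,0],"twist":0},{"fingers":0,"xyz":[0,-0.48,0],"twist":0},{"fingers":0,"xyz":[0,-0.6,0],"twist":0},{"fingers":0,"xyz":[0,-0.6,0],"twist":0},{"fingers":0,"xyz":[0,-0.6,0],"twist":0},{"fingers":0,"xyz":[0,-0.6,0],"twist":0}]';for i in 1 2 3; do python3 -m creep '[{"fingers":0,"xyz":[0,0,0],"twist":0},{"fingers":0,"xyz":[0,0,0],"twist":0},{"fingers":0,"xyz":[0,0,0],"twist":0},{"fingers":0,"xyz":[0,0,0],"twist":0},{"fingers":0,"xyz":[0,0,0],"twist":0},{"fingers":0,"xyz":[0,0,0],"twist":0},{"fingers":0,"xyz":[0,0,0],"twist":0},{"fingers":0,"xyz":[0,0,0],"twist":0}]' >/dev/null; done; python3 to.py 0 0 0
python3 - <<'E'
from workcell import r
import cv2
from h import reds
c=r.capture('scene');a=c['frame']
print(reds(a,(150,120,300,230)))
cv2.imwrite('pics/end.png',cv2.resize(a[130:325,95:355],(800,600),interpolation=cv2.INTER_CUBIC)[:,:,::-1])
E
```

```text
time_s: 7.55
position: [0.6345, 0.0134, 0.3454]
orientation: [0.003, 0.596, 0.803, 0.003]
wrist_force: [-0.2, 0.6, -0.2]
opening: 0.0001
time_s: 8.35
position: [0.4609, -0.039, 0.3397]
orientation: [0.0, 0.596, 0.803, 0.0]
wrist_force: [-0.8, -0.6, -0.4]
opening: 0.0004
t 10.75 feeder mm [-80.9  63.6 339.7] shift [-0.21   0.271  1.132] twist -0.01 F [-0.3 -0.4 -0.4] open 8.680832942252952e-05
[(array([187.4, 176.6]), [181, 175, 14, 4, 50]), (array([253. , 181.1]), [248, 180, 11, 3, 31]), (array([263.2, 185.8]), [261, 180, 4, 13, 14])]
```

View pics/end.png

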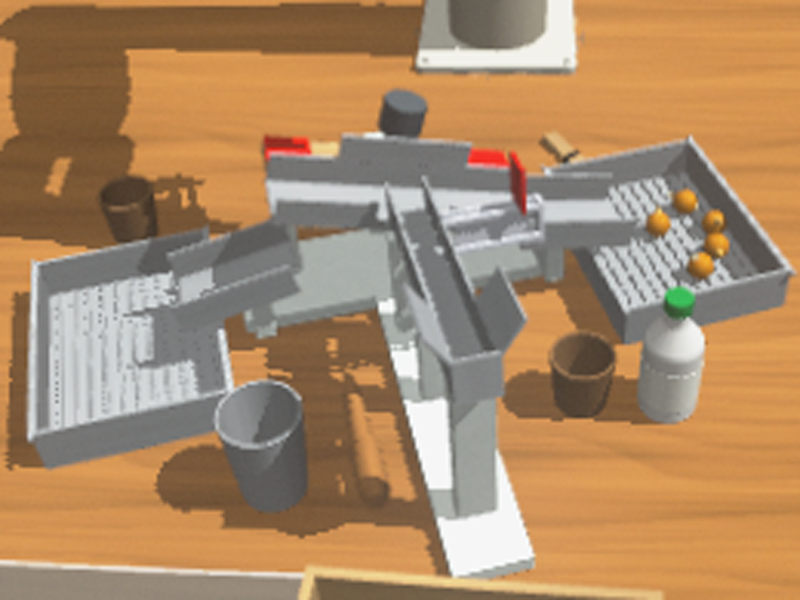

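All five onions are in the left tray, around (655–715, 200–265). The trough is empty, the seesaw is on its left stop, and the tab is open at (518,180).

```bash
python3 -c "
from workcell import r
print(r.finish_job())"
```

```text
the job is handed in; nothing more can be done
None
```

The feeder is switched over to its left outlet, and all five onion sets are in the left tray. I handed the job in at about 10.8 s on the robot's clock.

- **Seesaw:** It started with its right end down, so I pressed the raised left pad with shut fingers. It passed over its pivot and came to rest on the left stop. The pads stayed still in successive pictures, within about 2 px of where a +0.28 rad tilt would put them.
- **Slide gate:** I then pushed the red tab left until it stood against its stop, with 19.6 N on the wrist and no further motion. I backed off and raised the arm clear.
- **Last picture:** It shows five onion sets in the left tray, the trough empty, the seesaw still on its left stop and the gate open. The trays, pots, tin, bottle, labels and dibber look to be where they stood. I judged that by eye and did not measure them.
- **Checks that did not help:** The top camera was blocked by the arm during the seesaw check, so that check rests on the scene camera only. No checks disagreed.

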